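# Clamp the coolest bur capsule in the 45 degree vise

### The arm

A 7-joint arm with a two-finger parallel gripper is mounted at the origin on the work surface. World frame = base frame: x ahead of the robot, y to its left, z up, the work surface at z = 0. Lengths are in m, angles in rad, forces in N, time in s.
With the tool pointing down it reaches from about 0.425 to 0.975 m from the base axis. Payload 16.7 kg.
Tool frame: the origin (TCP) lies midway between the tips of the shut fingers; the grasp point (between the pads) lies 19 mm behind it; z points along the fingers, y is the direction in which the jaws open and shut (so a half turn about z gives the same grasp; the last joint's range is limited). The gripper opens to 85 mm and grips with 20 to 120 N. Pads are 22 mm wide; open, the fingers measure 114 mm over their backs; the gripper's body (76 mm by 85 mm) begins 54 mm behind the grasp point. The pads swing forward as they close: fully open they stand 13 mm farther back than shut.
Start: joints at [0.999, 0.426, 0.074, 1.606, -0.034, 1.111, -0.067], TCP at [0.277, -0.616, 0.231] pointing down, gripper open.
Joint ranges: [-2.85, 2.85], [-0.5, 2.14], [-1.23, 1.37], [0.21, 2.46], [-1.02, 4.16], [0.16, 2.05], [-2.73, 2.73]. Speed limits (rad/s): [1.89, 1.89, 2.39, 2.39, 3.01, 3.01, 3.01].

### API

Orientations are given as a unit quaternion [x, y, z, w].
In Python, from bench import state, camera, sign_off gives the robot as it stands. The module is installed in compiled form; this text tells all that it offers.
- The arm moves only by the shell command python3 -m handwheel 'ROWS' [OPENING] [FORCE]. ROWS is JSON, a list of rows, each an object of numbers: "tx", "ty", "tz": the shift along the world's x, y, z in cm; "rx", "ry", "rz": the turn, a rotation vector about the world's x, y, z in rad. A call has 1 to 10 rows; each row shifts and turns the pose as measured when the row begins; what a row does not reach is not made up. A row lasts 1/8 s, in which the tool goes at most 62.5 mm and 10.7 degrees, less where a joint would pass 70% of its speed; a pose out of reach is approached as far as the arm can. A call is refused whole if a number of a shift passes 6.25 or a number of a turn 0.188, either way. A call with a gripper value outside its range is refused whole. OPENING is the finger opening in cm, from 0 to 8.54, set as the call begins (- or left out, the last holds). The fingers move at their own pace and stop on an object; FORCE is the grip in N (left out, the last holds). Time passes only in rows, so rows that do not move let the fingers close. It gives the time, the measured TCP pose, the force and the opening at its end, in the units of the state.
- state(): the state, without advancing time (a new reading comes with each control period).
- camera(name): name is "scene" or "top" or "wrist"; returns a dict with "img" (400x640x3 uint8, blue, green, red), "z_map" (400x640 float32, m along the optical axis (not along the pixel's ray), 0 where there is no reading), "intrinsics" (3x3 intrinsics, pixels), "k1" (the pictures are not rectified: a ray, as slopes to the right and down, at radius r is drawn at 1 + k1 r^2 times it, then the intrinsics apply), "R" (3x3) and "t" (3): a world point X has camera coordinates R X + t. Camera axes: x right, y down, z forward; pixel columns grow to the right and rows downward; lengths in m; the calibration is good to about 2 mm. A picture is of the moment at which its call begins.
- sign_off(): hands the job in, once; it reports no verdict.
The state is a dict: "time_s": time; "joints": joint angles; "joint_velocities": joint speeds; "joint_torque": joint torques, N m; "tcp_pos": TCP position; "eef_rot": TCP orientation; "force": force on the tool from outside, world axes, zero at the start; "torque": the same for the moment, N m; "grip_width": finger opening in m.
Only numpy, scipy, OpenCV 4.12 (cv2) and the standard library are available. Lean on these libraries where they do the work, as an engineer would, in place of code of your own. Each camera call takes 0.05 s, during which the arm holds its last target. There are 200 camera calls.

### The job

The bur capsules have come hot out of the dry-heat steriliser and their lids are stuck, so set up the one that has cooled longest for opening. Swivel the little vise, click by click, to the yellow 45 degree mark on its base; then take the end capsule from the stop of the sloped cooling rack, letting the next one roll down in its place, and lay it (do not drop it) across the vise bed between the open jaws, blue lid on the side towards the robot and clear of the jaws. Swing the red lever outward and down until the jaws hold the capsule firmly, let go, and leave the other capsules in the rack and the things around undisturbed.

Things in the scene. Friction and masses are not known exactly. Their poses are not given: they have to be found in the camera images.
- vise_base: Grey round base of the small blue vise, 136 mm across, bolted down; origin on the swivel axis at the worktop. Its rim has a tick every 15 degrees, a long white zero tick on the base's -y side and a long yellow tick 45 degrees counter-clockwise (from above) of it. A spring plunger stands on its +y side (up to 38 mm high, within 83 mm of the axis). Does not turn with the vise.
- vise (a joint): Swivel angle, rad, counter-clockwise from above: 0 with the red pointer (vise's -y side) at the zero tick, 0.785 at the yellow tick. Rests only in detents every 15 degrees (0.262 rad), from -45 to 75 degrees; starts at -30, -15, 0 or 15. A click takes about 0.6 N m, then springs into the next rest. Bed and anvil reach 97 mm from the axis, the open lever 115 mm.
- vise_seat (a point): Centre of a clamped capsule: between the jaws, 5 mm from the swivel axis towards the fixed jaw, 71 mm up; vise's axes: x from moving to fixed jaw, y along the jaw faces. The bed's flat top (34 mm wide) is 13 mm below, the fixed jaw face 13 mm off in +x, the open moving one 23 mm off in -x. Jaws: 30 mm wide, tops 23 mm above. Beside the bed nothing is over 43 mm high.
- vise_anvil (a point): Centre of the anvil, the tail block behind the fixed jaw, 63 mm from the swivel axis in the vise's +x, 72 mm up; vise's axes. 30 mm wide (y), 40 mm long (x), from 14 mm below (bed) to 12 mm above this point. A good place to hold or push when swivelling.
- lever_pivot (a point): Pivot of the clamping lever, on the vise's centre plane, 78 mm from the swivel axis in the vise's -x, 80 mm up; vise's axes. The cheeks around it are 32 mm long and wide and rise 12 mm above it.
- vise_lever (a joint): Cam lever, rad: 0 open, leaning 25 degrees (0.436 rad) from upright towards the vise's -x; grows as it swings out and down in the vise's x-z plane to 1.15 (level). Straight bar, 90 mm long from the pivot. Stays where left (0.35 N m friction). The jaw meets the capsule at about 0.87, then it stiffens: press on to 1.0 or more, 8 to 15 N square on the grip, and it stays clamped at 0.9 to 1.0.
- lever_grip (a point): Middle of the lever's red grip, 70 mm from the pivot; the grip is 14 mm thick, 16 mm wide and runs from 54 to 90 mm out.
- rack: Bright steel cooling rack: sloping track 170 mm long, 70 mm wide, fixed; origin under its middle at the worktop. x points up the slope (14 degrees); the stop is at the low end, x = -80 mm. Two rails carry the capsules (upper face 42 mm up at the stop). Side plates begin 52 mm from the stop; before that nothing of it lies over 20 mm from its centre line, so the end capsule's ends are free.
- rack_stop (a point): Centre of a capsule that lies against the stop, 58 mm above the worktop; the rack's axes.
- capsule_a_center (a point): Centre of the end capsule, lying at the stop: perforated steel tube 26 mm in diameter, 60 mm long, flat ends, about 90 g. Its y axis runs along the tube to the blue lid, the last 10 mm of the +y end; in the rack the lid points to the rack's +y. It can roll, so its x and z axes turn. Take it by its two ends.
- capsule_a_lid (a point): Middle of the end capsule's blue lid, 25.5 mm from its centre.
- capsule_b_center (a point): Centre of the next capsule, alike, which lies against the end one and rolls to the stop when that is taken.
- capsule_c_center (a point): Centre of the third capsule in the rack.
- capsule_d_center (a point): Centre of the fourth capsule in the rack.
- dropper: Bystander: blue dropper bottle with a white tip, 32 mm in diameter, 92 mm tall, standing; origin under its middle.
- brush: Bystander: small white-handled cleaning brush, 150 mm long, lying; origin under its middle, x towards the bristles.
- gel_jar: Bystander: white gel jar with a black lid, 38 mm in diameter, 34 mm tall; origin under its middle.
There are look-alikes about, which are no part of the job. Leave any green look-alike of the part that bears capsule_b_center alone. What is shaped like the part that bears capsule_a_center but orange is not meant.

How it is judged:
On the way, in this order (a step that is already met when the one before it is completed fails the run):
1. the vise rests in the 45 degree detent, the end capsule still in the rack (value of joint vise between 0.725 and 0.845 rad and velocity of joint vise between -0.1 and 0.1 rad/s and distance between capsule_a_center and rack_stop below 0.01 m), for 0.3 s.
2. the end capsule is out of the rack and the next one lies at the stop (distance between capsule_a_center and rack_stop above 0.05 m and distance between capsule_b_center and rack_stop below 0.006 m), for 0.2 s.
3. the capsule lies across the bed between the open jaws, lid on the robot's side and clear of the jaws (value of joint vise between 0.725 and 0.845 rad and y of capsule_a_center in the frame of vise_seat between -0.005 and 0.012 m and z of capsule_a_center in the frame of vise_seat between -0.004 and 0.004 m and y of capsule_a_lid in the frame of vise_seat above 0.017 m and angle between the y axis of capsule_a_center and the y axis of vise_seat, either way round below 0.15 rad and x of capsule_a_center in the frame of vise_seat between -0.013 and 0.004 m and value of joint vise_lever below 0.5 rad), for 0.2 s.
4. the lever has closed the jaws firmly on it (y of capsule_a_center in the frame of vise_seat between -0.005 and 0.012 m and z of capsule_a_center in the frame of vise_seat between -0.004 and 0.004 m and y of capsule_a_lid in the frame of vise_seat above 0.017 m and angle between the y axis of capsule_a_center and the y axis of vise_seat, either way round below 0.15 rad and contact force between vise_jaw and capsule_a above 10 N and value of joint vise_lever above 0.6 rad), for 0.2 s.
At the end, for the whole second after the job is handed in: Vise in the 45 degree detent (3.4 degrees); capsule at rest on the bed against the fixed jaw (4 mm), square (8 degrees), lid to the robot's side, centre -5 to +12 mm along the jaws (towards the lid), gripped with over 10 N; next capsule at the stop (6 mm), the others behind it (all of step 4 and value of joint vise between 0.725 and 0.845 rad and x of capsule_a_center in the frame of vise_seat between -0.004 and 0.004 m and distance between capsule_b_center and rack_stop below 0.006 m and distance between capsule_c_center and rack_stop below 0.034 m and distance between capsule_d_center and rack_stop below 0.06 m and linear speed of capsule_a below 0.02 m/s); the robot touches nothing.
It fails at once if a capsule other than the end one taken or knocked out of the rack (distance between capsule_b_center and rack_stop above 0.045 m or distance between capsule_c_center and rack_stop above 0.072 m or distance between capsule_d_center and rack_stop above 0.098 m).
It fails at once if the capsule dropped (falling faster than a 15 mm drop, out of the fingers) (not (contact force between the fingers and capsule_a above 0.05 N) and linear speed of capsule_a above 0.55 m/s).
It fails at once if dropper bottle, brush or gel jar pushed more than 30 mm (distance of any of dropper, brush, gel_jar from where it was at the start of the episode above 0.03 m).
It also fails if it takes over 72 s, if anything falls off the work surface, if the arm or the gripper's body presses on something with over 40 N, if the wrist force passes 120 N, or if a joint passes its speed limit or range.

## Working session

There is one attempt and no reset: what is moved stays moved. The work goes in short steps, Python scripts to look and compute and a shell command to move; the robot and the scene stay as the last step left them, time stands still between calls to the robot, and variables do not carry over. Pictures are saved under pics/ and viewed, about 8 in all and at most 12, crops included, and the job is handed in when it is done.

```bash
mkdir -p pics; cat > h.py <<'E'
import numpy as np, cv2
from bench import state, camera
def load(n):
    d=np.load(f'/tmp/{n}.npz'); return {k:d[k] for k in d}
def grab(n,tag=None):
    c=camera(n); np.savez(f'/tmp/{tag or n}.npz',**{k:np.array(c[k]) for k in c}); return c
def ray(c,u,v):
    K=c['intrinsics']; xd=np.array([(u-K[0,2])/K[0,0],(v-K[1,2])/K[1,1]]); x=xd.copy()
    for _ in range(20): x=xd/(1+float(c['k1'])*(x@x))
    return np.array([x[0],x[1],1.])
def P(c,u,v,z=None):
    """world point at pixel by depth"""
    if z is None:
        z=c['z_map'][int(round(v)),int(round(u))]
    return c['R'].T@(ray(c,u,v)*z-c['t'])
def Pz(c,u,v,h):
    """world point at pixel on plane z=h"""
    d=c['R'].T@ray(c,u,v); o=-c['R'].T@c['t']; return o+d*(h-o[2])/d[2]
def proj(c,X):
    q=c['R']@np.array(X)+c['t']; s=q[:2]/q[2]; s=s*(1+float(c['k1'])*(s@s)); K=c['intrinsics']
    return np.array([s[0]*K[0,0]+K[0,2],s[1]*K[1,1]+K[1,2]])
def crop(c,u0,v0,u1,v1,k,f):
    cv2.imwrite(f,cv2.resize(c['img'][v0:v1,u0:u1],None,fx=k,fy=k,interpolation=cv2.INTER_CUBIC))
E
python3 - <<'E'
from h import *
t=grab('top');s=grab('scene')
cv2.imwrite('pics/1.png',t['img']);cv2.imwrite('pics/2.png',s['img'])
for c in(t,s):print(-c['R'].T@c['t'],c['intrinsics'][0,0],c['k1'])
print(state())
E
```

```text
[0.48356966 0.1302545  0.85552244] 400.10115222592225 0.026684161319672415
[ 1.38216173 -0.04732639  0.64603559] 388.2089202145353 -0.05752463131295979
{'time_s': 0.1, 'joints': array([ 0.99852185,  0.42667154,  0.07390065,  1.60653875, -0.03410841,
        1.11083027, -0.06709342]), 'joint_velocities': array([ 4.38097190e-04, -1.17187022e-03, -1.09894030e-03, -6.99642285e-04,
       -6.31390815e-04, -8.12170799e-04,  6.21939970e-05]), 'joint_torque': array([ 1.13274498e-02, -9.51525307e+01,  3.77264947e+00, -4.64396453e+01,
        1.96875766e-02,  6.45561347e-03, -1.82758043e-05]), 'tcp_pos': array([ 0.2767437 , -0.61524854,  0.23068255]), 'eef_rot': array([ 9.77748175e-01,  2.09781203e-01, -1.70790432e-04, -5.68456854e-04]), 'force': array([-0.36583596,  0.7910478 ,  0.82428147]), 'torque': array([-0.04844191, -0.01639321, -0.03593422]), 'grip_width': 0.08528631601896579}
```

View pics/1.png

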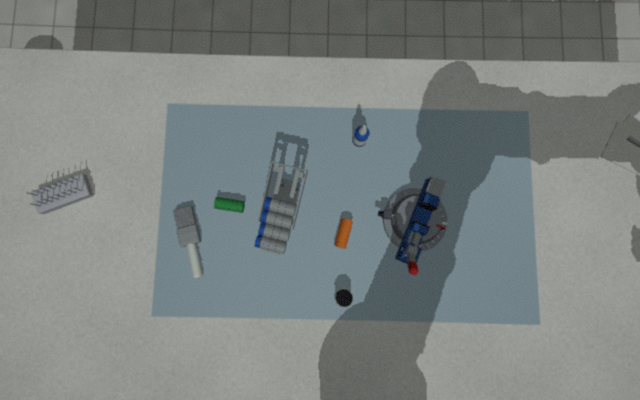

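View pics/2.png

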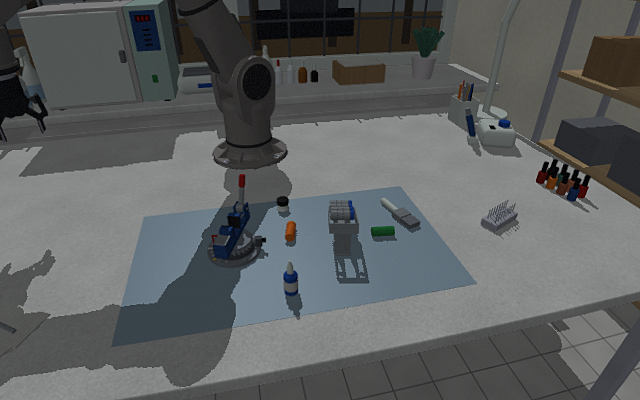

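```bash
python3 - <<'E'
from h import *
t=load('top');s=load('scene')
a=cv2.resize(t['img'][160:290,365:465],None,fx=4,fy=4,interpolation=cv2.INTER_CUBIC)
b=cv2.resize(t['img'][160:290,230:325],None,fx=4,fy=4,interpolation=cv2.INTER_CUBIC)
cv2.imwrite('pics/3.png',np.clip(np.hstack([a,b]).astype(float)*1.4,0,255))
for n,(u,v) in dict(cap_end=(271,244),rackhi=(290,137),green=(229,205),orange=(344,233),dropper=(362,132),jar=(344,298),base=(415,219),grip=(413,268),brush=(190,240)).items():print(n,P(t,u,v).round(3),Pz(t,u,v,0).round(3))
E
```

```text
cap_end [0.518 0.214 0.071] [0.521 0.221 0.   ]
rackhi [0.757 0.188 0.002] [0.758 0.188 0.   ]
green [0.599 0.309 0.028] [0.603 0.315 0.   ]
orange [0.546 0.068 0.027] [0.548 0.066 0.   ]
dropper [0.748 0.038 0.073] [0.773 0.029 0.   ]
jar [0.415 0.067 0.035] [0.412 0.065 0.   ]
base [ 0.575 -0.071  0.059] [ 0.582 -0.086  0.   ]
grip [ 0.479 -0.04   0.165] [ 0.478 -0.08   0.   ]
brush [0.525 0.387 0.022] [0.526 0.393 0.   ][ WARN:0@0.308] global loadsave.cpp:1063 imwrite_ Unsupported depth image for selected encoder is fallbacked to CV_8U.
```

View pics/3.png

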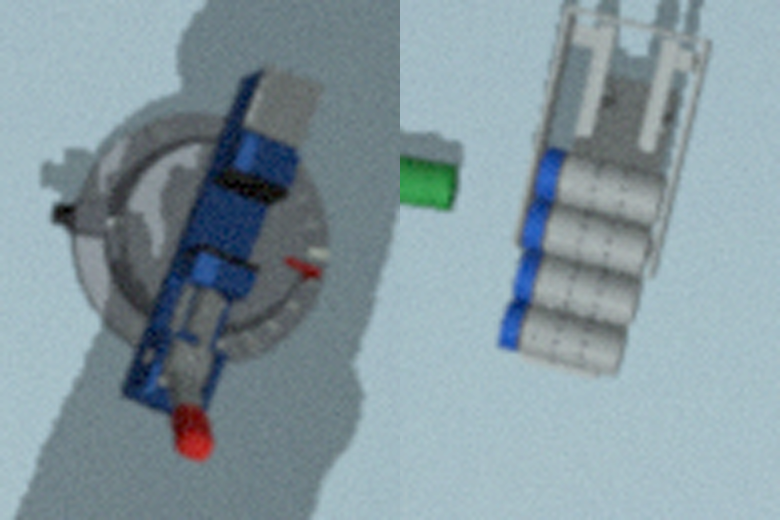

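```bash
python3 - <<'E'
from h import *
t=load('top')
f=lambda x,y:(365+x/4,160+y/4)
g=lambda x,y:(230+(x-400)/4,160+y/4)
for n,p in dict(plunger=(65,213),wtick=(318,253),ptr=(315,270),anvil=(283,108),rimL=(76,240),rimB=(210,361),rimR=(328,230),bedL=(127,393),bed2=(205,410),bedT=(190,215)).items():print(n,P(t,*f(*p)).round(4))
for h in(.02,.03):print('base',h,Pz(t,*f(201,237),h))
print('anvil',Pz(t,*f(283,108),.084))
# capsules: bbox corners of the end capsule at axis height ~ .058 
for n,p in dict(lidend=(501,333),otherend=(620,360),).items():print(n,P(t,*g(*p)).round(4),Pz(t,*g(*p),.058).round(4))
# blue mask PCA vise bed
c=t
v,u=np.mgrid[160:290,365:465]
X=np.array([P(c,a,b) for a,b in zip(u.ravel(),v.ravel())]);im=c['img'][160:290,365:465].reshape(-1,3).astype(int)
m=(X[:,2]>.05)&(X[:,2]<.2)
Q=X[m];k=np.cov(Q[:,:2].T);w,V=np.linalg.eigh(k);d=V[:,1];print('vise dir',np.degrees(np.arctan2(d[1],d[0])),Q.mean(0),m.sum())
m=(X[:,2]>.075)&(X[:,2]<.09)&(X[:,0]>.62);Q=X[m];print('anvilpts',Q.mean(0),Q.min(0),Q.max(0),m.sum())
m=(X[:,2]>.01)&(X[:,2]<.045);Q=X[m];A=np.c_[2*Q[:,:2],np.ones(len(Q))]
print('z hist',np.histogram(X[:,2],np.arange(0,.2,.01)))
# capsule top points
v,u=np.mgrid[185:265,250:305]
X=np.array([P(c,a,b) for a,b in zip(u.ravel(),v.ravel())]);im=c['img'][185:265,250:305].reshape(-1,3).astype(int)
m=(X[:,2]>.05);Q=X[m]
for an in range(-24,-8,2):
  a=np.radians(an);y=Q[:,:2]@[-np.sin(a),np.cos(a)];x=Q[:,:2]@[np.cos(a),np.sin(a)]
  print(an,np.percentile(y,[1,99]).round(4),np.percentile(x,[1,99]).round(4),np.ptp(np.percentile(y,[1,99])))
E
```

```text
plunger [ 0.588  -0.0076  0.0358]
wtick [ 0.5724 -0.1441  0.0152]
ptr [ 0.5607 -0.1329  0.0442]
anvil [ 0.6362 -0.1062  0.0835]
rimL [ 0.5768 -0.0175  0.0115]
rimB [ 0.5117 -0.0673  0.09  ]
rimR [ 0.5867 -0.1549 -0.0007]
bedL [ 0.4962 -0.0345  0.0574]
bed2 [ 0.4886 -0.0645  0.0903]
bedT [ 0.586  -0.0674  0.0544]
base 0.02 [ 0.57895119 -0.08149705  0.02      ]
base 0.03 [ 0.57780961 -0.07896269  0.03      ]
anvil [ 0.63611777 -0.10608818  0.084     ]
lidend [0.5189 0.2444 0.0715] [0.5195 0.2464 0.058 ]
otherend [0.5091 0.1908 0.0039] [0.5075 0.187  0.058 ]
vise dir 158.4453696565217 [ 0.56573848 -0.07358536  0.08397548] 1845
anvilpts [ 0.63709054 -0.1033635   0.08464497] [ 0.62007868 -0.12317817  0.07588271] [ 0.65810786 -0.08291079  0.08935439] 287
z hist (array([8315,  814,  255,  264,  718,  409,  174,  156,  428,  505,   19,
         15,   15,   13,   21,   34,   56,    0,    0]), array([0.  , 0.01, 0.02, 0.03, 0.04, 0.05, 0.06, 0.07, 0.08, 0.09, 0.1 ,
       0.11, 0.12, 0.13, 0.14, 0.15, 0.16, 0.17, 0.18, 0.19]))
-24 [0.379  0.4591] [0.3711 0.5071] 0.08004855422611273
-22 [0.3652 0.4423] [0.3852 0.5213] 0.07710364658414609
-20 [0.3503 0.4248] [0.399  0.5346] 0.07453337927241627
-18 [0.3346 0.407 ] [0.4122 0.5471] 0.07238862607866453
-16 [0.3178 0.3886] [0.4246 0.5591] 0.0708097711100803
-14 [0.3005 0.37  ] [0.4366 0.5706] 0.06954991519774462
-12 [0.2817 0.3516] [0.4465 0.5811] 0.0699359545746644
-10 [0.2614 0.3332] [0.4573 0.5911] 0.07176015985367712
```

```bash
R='{"tx":3.3,"ty":4.6,"rz":-0.08}'; python3 -m handwheel '[{"tx":3.3,"ty":4.6,"rz":-0.08},{"tx":3.3,"ty":4.6,"rz":-0.08},{"tx":3.3,"ty":4.6,"rz":-0.08},{"tx":3.3,"ty":4.6,"rz":-0.08},{"tx":3.3,"ty":4.6,"rz":-0.08},{"tx":3.3,"ty":4.6,"rz":-0.08},{"tx":3.3,"ty":4.6,"rz":-0.08},{"tx":3.3,"ty":4.6,"rz":-0.08},{"tx":3.3,"ty":4.6,"rz":-0.08},{"tx":3.3,"ty":4.6,"rz":-0.08}]' 8.5 60
cat > go.py <<'E'
import sys
from bench import state
import numpy as np
from scipy.spatial.transform import Rotation as R
# go.py x y z yaw_of_tool_y_deg : remaining shift (cm) and turn (rad) for downward tool
s=state();r=R.from_quat(s['eef_rot']);M=r.as_matrix()
print('t',round(s['time_s'],2),'tcp',s['tcp_pos'].round(4),'yawY',np.degrees(np.arctan2(M[1,1],M[0,1])).round(1),'zax',M[:,2].round(3),'w',round(float(s['grip_width']),4),'F',s['force'].round(1),'j',s['joints'].round(2))
if len(sys.argv)>4:
    a=np.array(sys.argv[1:5],float);y=np.radians(a[3]);Y=np.array([np.cos(y),np.sin(y),0]);Z=np.array([0,0,-1.]);X=np.cross(Y,Z)
    print('shift cm',((a[:3]-s['tcp_pos'])*100).round(2),'turn',(R.from_matrix(np.c_[X,Y,Z])*r.inv()).as_rotvec().round(3))
E
python3 go.py 0.637 -0.106 0.20 -111.6
```

```text
t 0.1 tcp [ 0.2767 -0.6152  0.2307] yawY -65.8 zax [-0.001  0.001 -1.   ] w 0.0853 F [-0.4  0.8  0.8] j [ 1.    0.43  0.07  1.61 -0.03  1.11 -0.07]
shift cm [36.03 50.92 -3.07] turn [-0.001 -0.    -0.8  ]invalid input
```

```bash
python3 -m handwheel '[{"tx":3.3,"ty":4.6,"tz":0,"rx":0,"ry":0,"rz":-0.08}]' 8.5 60; python3 go.py
```

```text
time_s: 0.22
tcp_pos: [0.3068, -0.5713, 0.2299]
eef_rot: [0.986, 0.167, -0.001, -0.0]
force: [2.2, 0.6, 0.1]
grip_width: 0.0851
t 0.23 tcp [ 0.3068 -0.5713  0.2299] yawY -70.8 zax [-0.002  0.001 -1.   ] w 0.0851 F [2.2 0.6 0.1] j [ 0.92  0.38  0.08  1.67 -0.03  1.09 -0.23]
```

```bash
python3 -m handwheel '[{"tx":3.5,"ty":4.9,"tz":0,"rx":0,"ry":0,"rz":-0.08},{"tx":3.5,"ty":4.9,"tz":0,"rx":0,"ry":0,"rz":-0.08},{"tx":3.5,"ty":4.9,"tz":0,"rx":0,"ry":0,"rz":-0.08},{"tx":3.5,"ty":4.9,"tz":0,"rx":0,"ry":0,"rz":-0.08},{"tx":3.5,"ty":4.9,"tz":0,"rx":0,"ry":0,"rz":-0.08},{"tx":3.5,"ty":4.9,"tz":0,"rx":0,"ry":0,"rz":-0.08},{"tx":3.5,"ty":4.9,"tz":0,"rx":0,"ry":0,"rz":-0.08},{"tx":3.5,"ty":4.9,"tz":0,"rx":0,"ry":0,"rz":-0.08},{"tx":3.5,"ty":4.9,"tz":0,"rx":0,"ry":0,"rz":-0.08}]'; python3 go.py 0.637 -0.106 0.20 -111.6
```

```text
time_s: 1.35
tcp_pos: [0.6279, -0.1152, 0.2281]
eef_rot: [0.979, -0.205, -0.002, -0.001]
force: [0.1, -0.5, 0.1]
grip_width: 0.0847
t 1.35 tcp [ 0.6279 -0.1152  0.2281] yawY -113.6 zax [-0.003  0.004 -1.   ] w 0.0847 F [ 0.1 -0.5  0.1] j [ 0.1   0.37 -0.03  1.69  0.01  1.08 -1.91]
shift cm [ 0.91  0.92 -2.81] turn [-0.004 -0.003  0.035]
```

```bash
python3 -m handwheel '[{"tx":0.9,"ty":0.9,"tz":0,"rx":0,"ry":0,"rz":0.035},{"tx":0,"ty":0,"tz":0,"rx":0,"ry":0,"rz":0}]'; python3 - <<'E'
from h import *
w=grab('wrist','w1');cv2.imwrite('pics/4.png',np.clip(w['img'].astype(float)*1.3,0,255).astype(np.uint8));print(-w['R'].T@w['t'],w['R'])
E
```

```text
time_s: 1.6
tcp_pos: [0.6385, -0.1007, 0.2269]
eef_rot: [0.983, -0.184, -0.003, -0.002]
force: [0.2, -0.3, -0.4]
grip_width: 0.0852
[ 0.70585801 -0.12721837  0.36980171] [[-0.36172855 -0.93227975 -0.00263358]
 [-0.89350254  0.34587378  0.28639927]
 [-0.26609336  0.1059519  -0.95810674]]
```

View pics/4.png

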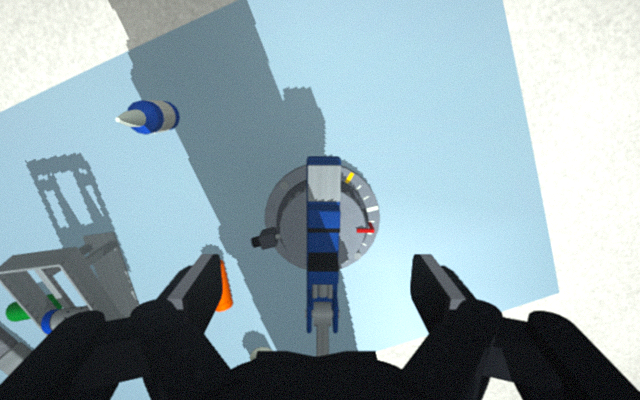

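```bash
python3 - <<'E'
from h import *
c=load('w1')
for n,p,h in [('anvil',(324,184),.084),('bedTL',(307,158),.058),('bedTR',(341,158),.058),('bedBL',(307,332),.058),('bedBR',(338,332),.058),('ytick',(350,177),.013),('wtick',(373,209),.013),('plunger',(258,240),.036),('rim L',(265,215),.013),('rim R',(380,212),.013),('fixedjaw face',(323,231),.094)]:
  print(n,Pz(c,*p,h).round(4),P(c,*p).round(4))
im=c['img'].astype(int)
# precise: gray anvil mask by depth
v,u=np.mgrid[150:345,290:360];X=np.array([P(c,a,b) for a,b in zip(u.ravel(),v.ravel())])
m=(abs(X[:,2]-.084)<.003)&(X[:,0]>.61);Q=X[m];r=cv2.minAreaRect(Q[:,:2].astype(np.float32)*1000);print('anvil rect',r,m.sum())
m=(X[:,2]>.05)&(X[:,2]<.1);Q=X[m];r=cv2.minAreaRect(Q[:,:2].astype(np.float32)*1000);print('vise rect',r)
# base centre: rim disc points
v,u=np.mgrid[150:285,255:395];X=np.array([P(c,a,b) for a,b in zip(u.ravel(),v.ravel())])
m=(X[:,2]>.008)&(X[:,2]<.02);Q=(X[m][:,:2]*1000).astype(np.float32);print('base circ',cv2.minEnclosingCircle(Q),np.percentile(X[m][:,2],[10,50,90]))
h=cv2.convexHull(Q)[:,0];A=np.c_[2*h,np.ones(len(h))];s=np.linalg.lstsq(A,(h**2).sum(1),rcond=None)[0];print(s[:2],np.sqrt(s[2]+s[:2]@s[:2]))
E
python3 go.py
```

```text
anvil [ 0.6385 -0.1081  0.084 ] [ 0.6386 -0.1082  0.0844]
bedTL [ 0.6625 -0.1002  0.058 ] [ 0.6622 -0.1001  0.0559]
bedTR [ 0.6506 -0.1309  0.058 ] [ 0.6405 -0.1316  0.0009]
bedBL [ 0.4759 -0.0261  0.058 ] [ 0.5017 -0.0374  0.0929]
bedBR [ 0.4631 -0.0594  0.058 ] [ 0.4189 -0.047   0.0012]
ytick [ 0.6187 -0.1336  0.013 ] [ 0.6189 -0.1336  0.0137]
wtick [ 0.5734 -0.1458  0.013 ] [ 0.5739 -0.1457  0.0144]
plunger [ 0.5936 -0.0132  0.036 ] [ 0.594  -0.0136  0.0371]
rim L [ 0.6118 -0.026   0.013 ] [ 0.6115 -0.0256  0.0116]
rim R [ 0.5669 -0.1523  0.013 ] [ 0.5623 -0.1531  0.0011]
fixedjaw face [ 0.5998 -0.0922  0.094 ] [ 0.5993 -0.0921  0.0926]
anvil rect ((636.6267700195312, -106.87361907958984), (30.016998291015625, 41.73184585571289), 68.28197479248047) 1315
vise rect ((575.9132690429688, -82.6872787475586), (35.284080505371094, 175.11610412597656), 68.81615447998047)
base circ ((583.04345703125, -83.49079132080078), 69.68511199951172) [0.01166547 0.0127183  0.01414609]
[582.15834959 -84.99602133] 67.53435655217696
t 1.65 tcp [ 0.6381 -0.1011  0.2269] yawY -111.3 zax [-0.004  0.005 -1.   ] w 0.085 F [-0.4  0.   0.1] j [ 0.09  0.39 -0.04  1.67  0.01  1.09 -1.89]
```

```bash
python3 -m handwheel '[{"tx":0,"ty":-0.5,"tz":-4,"rx":0,"ry":0.005,"rz":0},{"tx":0,"ty":0,"tz":-4.0,"rx":0,"ry":0,"rz":0},{"tx":0,"ty":0,"tz":-4.0,"rx":0,"ry":0,"rz":0},{"tx":0,"ty":0,"tz":-3,"rx":0,"ry":0,"rz":0},{"tx":0,"ty":0,"tz":-0.5,"rx":0,"ry":0,"rz":0}]'; python3 go.py .637 -.107 .063 -111.5
```

```text
time_s: 2.28
tcp_pos: [0.6338, -0.1171, 0.0698]
eef_rot: [0.982, -0.191, -0.004, -0.0]
force: [-0.2, -0.4, 0.4]
grip_width: 0.0847
t 2.27 tcp [ 0.6338 -0.1171  0.0698] yawY -112.0 zax [-0.008  0.002 -1.   ] w 0.0847 F [-0.2 -0.4  0.4] j [ 0.11  0.55 -0.04  1.79  0.03  0.8  -1.89]
shift cm [ 0.32  1.01 -0.68] turn [-0.002 -0.008  0.008]
```

```bash
python3 -m handwheel '[{"tx":0.3,"ty":1.0,"tz":-0.6,"rx":0,"ry":-0.008,"rz":0.008},{"tx":0,"ty":0,"tz":0,"rx":0,"ry":0,"rz":0}]'; python3 go.py .637 -.107 .063 -111.5
```

```text
time_s: 2.52
tcp_pos: [0.6373, -0.108, 0.0653]
eef_rot: [0.982, -0.187, 0.001, -0.001]
force: [0.6, 0.0, -0.1]
grip_width: 0.0852
t 2.52 tcp [ 0.6373 -0.108   0.0653] yawY -111.6 zax [ 0.003  0.001 -1.   ] w 0.0852 F [ 0.6  0.  -0.1] j [ 0.1   0.56 -0.04  1.8   0.03  0.78 -1.9 ]
shift cm [-0.03  0.1  -0.23] turn [-0.001  0.003  0.002]
```

Close on the anvil.

```bash
python3 -m handwheel '[{"tx":0,"ty":0.1,"tz":-0.2,"rx":0,"ry":0,"rz":0},{"tx":0,"ty":0,"tz":0,"rx":0,"ry":0,"rz":0},{"tx":0,"ty":0,"tz":0,"rx":0,"ry":0,"rz":0},{"tx":0,"ty":0,"tz":0,"rx":0,"ry":0,"rz":0},{"tx":0,"ty":0,"tz":0,"rx":0,"ry":0,"rz":0}]' 2 60; python3 go.py .637 -.107 .063 -111.5; python3 - <<'E'
import numpy as np
c=np.array([.5793,-.084]);r=.062
for a in range(-22,46,6):
  a+=.5;print(a,(c+r*np.array([np.cos(np.radians(a)),np.sin(np.radians(a))])).round(4), (100*r*np.radians(6)*np.array([-np.sin(np.radians(a+3)),np.cos(np.radians(a+3))])).round(2))
E
```

```text
time_s: 3.15
tcp_pos: [0.6384, -0.1076, 0.0659]
eef_rot: [0.982, -0.188, 0.003, -0.001]
force: [-0.1, -0.5, -2.9]
grip_width: 0.0289
t 3.15 tcp [ 0.6384 -0.1076  0.0659] yawY -111.6 zax [ 0.006  0.    -1.   ] w 0.0289 F [-0.1 -0.5 -2.9] j [ 0.1   0.56 -0.04  1.8   0.03  0.78 -1.9 ]
shift cm [-0.14  0.06 -0.29] turn [-0.     0.006  0.002]
-21.5 [ 0.637  -0.1067] [0.21 0.62]
-15.5 [ 0.639  -0.1006] [0.14 0.63]
-9.5 [ 0.6404 -0.0942] [0.07 0.65]
-3.5 [ 0.6412 -0.0878] [0.01 0.65]
2.5 [ 0.6412 -0.0813] [-0.06  0.65]
8.5 [ 0.6406 -0.0748] [-0.13  0.64]
14.5 [ 0.6393 -0.0685] [-0.2   0.62]
20.5 [ 0.6374 -0.0623] [-0.26  0.6 ]
26.5 [ 0.6348 -0.0563] [-0.32  0.57]
32.5 [ 0.6316 -0.0507] [-0.38  0.53]
38.5 [ 0.6278 -0.0454] [-0.43  0.49]
44.5 [ 0.6235 -0.0405] [-0.48  0.44]
```

```bash
python3 -m handwheel '[{"tx":0.21,"ty":0.62,"tz":0,"rx":0,"ry":0,"rz":0.105},{"tx":0.14,"ty":0.63,"tz":0,"rx":0,"ry":0,"rz":0.105},{"tx":0.07,"ty":0.65,"tz":0,"rx":0,"ry":0,"rz":0.105},{"tx":0.01,"ty":0.65,"tz":0,"rx":0,"ry":0,"rz":0.105},{"tx":-0.06,"ty":0.65,"tz":0,"rx":0,"ry":0,"rz":0.105}]'; python3 go.py .6406 -.0748 .065 -81.5
```

```text
time_s: 3.78
tcp_pos: [0.6418, -0.0753, 0.0658]
eef_rot: [0.997, 0.081, 0.002, -0.001]
force: [-2.2, -7.0, 1.1]
grip_width: 0.029
t 3.77 tcp [ 0.6418 -0.0753  0.0658] yawY -80.7 zax [ 0.004  0.003 -1.   ] w 0.029 F [-2.2 -7.   1.1] j [ 0.15  0.56 -0.18  1.79  0.13  0.79 -1.5 ]
shift cm [-0.12  0.05 -0.08] turn [-0.003  0.004 -0.013]
```

```bash
python3 -m handwheel '[{"tx":-0.2,"ty":0.66,"tz":0,"rx":0,"ry":0,"rz":0.1},{"tx":-0.22,"ty":0.62,"tz":0,"rx":0,"ry":0,"rz":0.105},{"tx":-0.28,"ty":0.6,"tz":0,"rx":0,"ry":0,"rz":0.105},{"tx":-0.34,"ty":0.57,"tz":0,"rx":0,"ry":0,"rz":0.105},{"tx":-0.38,"ty":0.53,"tz":0,"rx":0,"ry":0,"rz":0.105},{"tx":0,"ty":0,"tz":0,"rx":0,"ry":0,"rz":0}]'; python3 go.py .6278 -.0454 .065 -51.5
```

```text
time_s: 4.53
tcp_pos: [0.6283, -0.0461, 0.0658]
eef_rot: [0.94, 0.342, 0.003, -0.001]
force: [-0.0, -0.4, 0.2]
grip_width: 0.0288
t 4.53 tcp [ 0.6283 -0.0461  0.0658] yawY -50.1 zax [ 0.004  0.004 -1.   ] w 0.0288 F [-0.  -0.4  0.2] j [ 0.21  0.55 -0.31  1.82  0.22  0.79 -1.09]
shift cm [-0.05  0.07 -0.08] turn [-0.004  0.004 -0.025]
```

```bash
python3 -m handwheel '[{"tx":0,"ty":0,"tz":0,"rx":0,"ry":0,"rz":0},{"tx":0,"ty":0,"tz":0,"rx":0,"ry":0,"rz":0},{"tx":0,"ty":0,"tz":0,"rx":0,"ry":0,"rz":0},{"tx":0,"ty":0,"tz":0,"rx":0,"ry":0,"rz":0},{"tx":0,"ty":0,"tz":6,"rx":0,"ry":0,"rz":0},{"tx":0,"ty":0,"tz":6,"rx":0,"ry":0,"rz":0},{"tx":0,"ty":0,"tz":4,"rx":0,"ry":0,"rz":0},{"tx":0,"ty":0,"tz":0,"rx":0,"ry":0,"rz":0}]' 8.5; python3 go.py; python3 - <<'E'
from h import *
c=grab('wrist','w2')
v,u=np.mgrid[100:399,200:450];X=np.array([P(c,a,b) for a,b in zip(u.ravel(),v.ravel())])
d=X[:,:2]-[.5793,-.084];
m=(X[:,2]>.05)&(X[:,2]<.1)&(np.hypot(*d.T)<.11);Q=X[m];r=cv2.minAreaRect(Q[:,:2].astype(np.float32)*1000);print('vise rect',r)
ax=np.array([np.cos(np.radians(38.4)),np.sin(np.radians(38.4))])
m=(abs(X[:,2]-.084)<.003)&(d@ax>.035)&(np.hypot(*d.T)<.11);r=cv2.minAreaRect(X[m][:,:2].astype(np.float32)*1000);print('anvil rect',r,m.sum())
t=grab('top','t2')
a=np.vstack([t['img'][160:290,230:465]]);cv2.imwrite('pics/5.png',np.clip(cv2.resize(a,None,fx=3,fy=3,interpolation=2)*1.4,0,255).astype(np.uint8))
E
```

```text
time_s: 5.52
tcp_pos: [0.6278, -0.0455, 0.2302]
eef_rot: [0.941, 0.339, 0.002, -0.002]
force: [-0.1, -0.1, 0.1]
grip_width: 0.0849
t 5.53 tcp [ 0.6278 -0.0455  0.2302] yawY -50.4 zax [ 0.003  0.005 -1.   ] w 0.0849 F [-0.1 -0.1  0.1] j [ 0.25  0.37 -0.35  1.7   0.14  1.09 -1.03]
vise rect ((576.4148559570312, -88.35015869140625), (174.1614990234375, 35.59447479248047), 38.584739685058594)
anvil rect ((627.6650390625, -48.19635009765625), (41.251708984375, 29.99303436279297), 38.45151138305664) 1278
```

View pics/5.png

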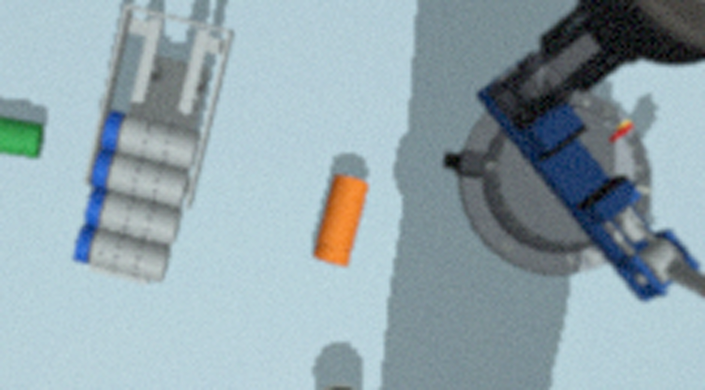

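```bash
python3 -m handwheel '[{"tx":-1.2,"ty":2.9,"tz":0,"rx":0,"ry":0,"rz":-0.105},{"tx":-1.2,"ty":2.9,"tz":0,"rx":0,"ry":0,"rz":-0.105},{"tx":-1.2,"ty":2.9,"tz":0,"rx":0,"ry":0,"rz":-0.105},{"tx":-1.2,"ty":2.9,"tz":0,"rx":0,"ry":0,"rz":-0.105},{"tx":-1.2,"ty":2.9,"tz":0,"rx":0,"ry":0,"rz":-0.105},{"tx":-1.2,"ty":2.9,"tz":0,"rx":0,"ry":0,"rz":-0.105},{"tx":-1.2,"ty":2.9,"tz":0,"rx":0,"ry":0,"rz":-0.105},{"tx":-1.2,"ty":2.9,"tz":0,"rx":0,"ry":0,"rz":-0.105},{"tx":-1.2,"ty":2.9,"tz":0,"rx":0,"ry":0,"rz":-0.105},{"tx":0,"ty":0,"tz":0,"rx":0,"ry":0,"rz":0}]'; python3 go.py .517 .217 .2 -104; python3 - <<'E'
from h import *
w=grab('wrist','w3');cv2.imwrite('pics/6.png',np.clip(w['img'].astype(float)*1.3,0,255).astype(np.uint8))
E
```

```text
time_s: 6.88
tcp_pos: [0.507, 0.2206, 0.2107]
eef_rot: [0.99, -0.143, -0.01, -0.003]
force: [-0.6, -0.2, 0.4]
grip_width: 0.0848
t 6.88 tcp [0.507  0.2206 0.2107] yawY -106.4 zax [-0.018  0.008 -1.   ] w 0.0848 F [-0.6 -0.2  0.4] j [-0.24  0.28 -0.33  1.88  0.08  1.02 -2.46]
shift cm [ 1.   -0.36 -1.07] turn [-0.008 -0.018  0.042]
```

View pics/6.png

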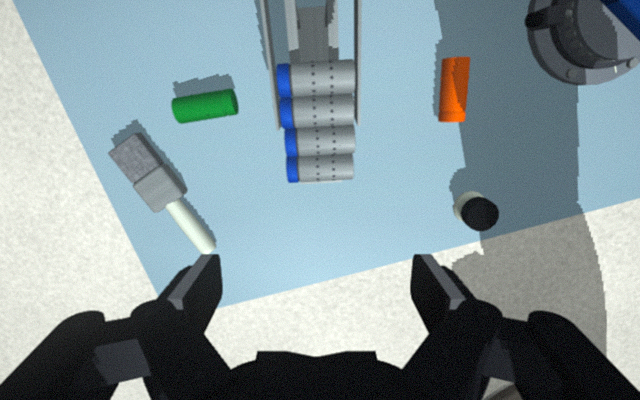

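```bash
python3 - <<'E'
from h import *
c=load('w3')
for n,p in dict(lid=(286,169),other=(354,167),bl=(286,156),br=(354,153)).items():print(n,Pz(c,*p,.06).round(4),P(c,*p).round(4))
v,u=np.mgrid[154:182,280:362];X=np.array([P(c,a,b) for a,b in zip(u.ravel(),v.ravel())])
Q=X[X[:,2]>.062];r=cv2.minAreaRect(Q[:,:2].astype(np.float32)*1000);print(r,cv2.boxPoints(r),np.percentile(Q[:,2],[50,90,98]))
v,u=np.mgrid[55:182,280:362];X=np.array([P(c,a,b) for a,b in zip(u.ravel(),v.ravel())]);im=c['img'][55:182,280:362].reshape(-1,3).astype(int)
m=X[:,2]>.05
for an in range(-20,-6,2):
  a=np.radians(an);Q=X[m];y=Q[:,:2]@[-np.sin(a),np.cos(a)];print(an,np.percentile(y,[2,98]).round(4),np.ptp(np.percentile(y,[2,98])).round(4))
b=(im[:,0]-im[:,2]>60)&m;l=X[b];
k=np.polyfit(l[:,0],l[:,1],1);print('lid line yaw',np.degrees(np.arctan(k[0])),b.sum())
E
```

```text
lid [0.5272 0.2437 0.06  ] [0.5293 0.242  0.0717]
other [0.5114 0.1833 0.06  ] [0.4978 0.18   0.0007]
bl [0.5387 0.24   0.06  ] [0.5398 0.2389 0.0684]
br [0.5239 0.1801 0.06  ] [0.513  0.1762 0.0014]
((543.40869140625, 208.70448303222656), (59.79444885253906, 72.27884674072266), 75.97660827636719) [[501.1017  188.45552]
 [571.22644 170.94106]
 [585.7157  228.95345]
 [515.59094 246.46791]] [0.06970795 0.0715094  0.07240651]
-20 [0.3519 0.4123] 0.0604
-18 [0.3358 0.3954] 0.0596
-16 [0.3187 0.3787] 0.06
-14 [0.301  0.3617] 0.0607
-12 [0.2828 0.3447] 0.0619
-10 [0.2637 0.3272] 0.0634
-8 [0.2446 0.3096] 0.065
lid line yaw -14.039293993755956 1228
```

```bash
python3 - <<'E'
from h import *
from scipy.optimize import least_squares
for name,box in(('w3',(154,183,284,358)),('t2',(232,258,254,290))):
  c=load(name);v0,v1,u0,u1=box
  v,u=np.mgrid[v0:v1,u0:u1];X=np.array([P(c,a,b) for a,b in zip(u.ravel(),v.ravel())])
  for yaw in(-14.5,):
    a=np.radians(yaw);x=X[:,:2]@[np.cos(a),np.sin(a)];y=X[:,:2]@[-np.sin(a),np.cos(a)];z=X[:,2]
    m=(z>.055)&(abs(y-np.median(y[z>.055]))<.026)
    xs,zs=x[m],z[m];x0=np.percentile(xs,1)+.012
    for _ in range(4):
      k=abs(xs-x0)<.0125
      s=least_squares(lambda p:np.hypot(xs[k]-p[0],zs[k]-p[1])-.013,[x0,.058],loss='soft_l1',f_scale=.001).x;x0=s[0]
    ye=np.percentile(y[z>.06],[1,99]);yc=ye.mean()
    print(name,yaw,s.round(4),ye.round(4),'xy',(x0*np.cos(a)-yc*np.sin(a)).round(4),(x0*np.sin(a)+yc*np.cos(a)).round(4),k.sum())
E
python3 go.py
```

```text
w3 -14.5 [0.4502 0.0581] [0.3086 0.3671] xy 0.5205 0.2143 1515
t2 -14.5 [0.4482 0.0589] [0.3083 0.3679] xy 0.5186 0.2151 337
t 6.92 tcp [0.5076 0.2191 0.2106] yawY -106.4 zax [-0.018  0.008 -1.   ] w 0.0848 F [-0.7  0.  -1.1] j [-0.24  0.28 -0.33  1.88  0.08  1.02 -2.46]
```

```bash
python3 -m handwheel '[{"tx":1.1,"ty":-0.4,"tz":-1,"rx":-0.008,"ry":-0.018,"rz":0.033},{"tx":0,"ty":0,"tz":-4,"rx":0,"ry":0,"rz":0},{"tx":0,"ty":0,"tz":-4,"rx":0,"ry":0,"rz":0},{"tx":0,"ty":0,"tz":0,"rx":0,"ry":0,"rz":0}]'; python3 go.py .519 .215 .034 -104.5
```

```text
time_s: 7.42
tcp_pos: [0.5213, 0.2098, 0.115]
eef_rot: [0.992, -0.124, 0.001, 0.002]
force: [-0.7, -0.8, -0.8]
grip_width: 0.0851
t 7.42 tcp [0.5213 0.2098 0.115 ] yawY -104.3 zax [ 0.001 -0.004 -1.   ] w 0.0851 F [-0.7 -0.8 -0.8] j [-0.25  0.4  -0.31  1.95  0.16  0.82 -2.47]
shift cm [-0.23  0.52 -8.1 ] turn [ 0.004  0.001 -0.004]
```

```bash
python3 -m handwheel '[{"tx":-0.2,"ty":0.5,"tz":-2,"rx":0,"ry":0,"rz":0},{"tx":0,"ty":0.1,"tz":-2.5,"rx":0,"ry":0,"rz":0},{"tx":0,"ty":0,"tz":-2.5,"rx":0,"ry":0,"rz":0},{"tx":0,"ty":0,"tz":0,"rx":0,"ry":0,"rz":0}]'; python3 go.py .519 .215 .034 -104.5
```

```text
time_s: 7.92
tcp_pos: [0.5238, 0.2139, 0.0473]
eef_rot: [0.992, -0.124, 0.003, 0.002]
force: [-0.4, -0.2, 1.1]
grip_width: 0.0854
t 7.92 tcp [0.5238 0.2139 0.0473] yawY -104.2 zax [ 0.006 -0.004 -1.   ] w 0.0854 F [-0.4 -0.2  1.1] j [-0.28  0.5  -0.28  1.98  0.22  0.69 -2.52]
shift cm [-0.48  0.11 -1.33] turn [ 0.004  0.006 -0.005]
```

```bash
python3 -m handwheel '[{"tx":-0.5,"ty":0.1,"tz":-1.3,"rx":0,"ry":0.006,"rz":0},{"tx":0,"ty":0,"tz":0,"rx":0,"ry":0,"rz":0}]'; python3 go.py .519 .215 .034 -104.5
```

```text
time_s: 8.18
tcp_pos: [0.5202, 0.215, 0.036]
eef_rot: [0.992, -0.124, 0.002, 0.001]
force: [0.4, -0.3, 0.6]
grip_width: 0.0853
t 8.18 tcp [0.5202 0.215  0.036 ] yawY -104.2 zax [ 0.003 -0.003 -1.   ] w 0.0853 F [ 0.4 -0.3  0.6] j [-0.29  0.51 -0.28  1.99  0.22  0.67 -2.53]
shift cm [-0.12  0.   -0.2 ] turn [ 0.003  0.003 -0.005]
```

```bash
python3 -m handwheel '[{"tx":-0.1,"ty":0,"tz":0,"rx":0,"ry":0,"rz":0},{"tx":0,"ty":0,"tz":0,"rx":0,"ry":0,"rz":0},{"tx":0,"ty":0,"tz":0,"rx":0,"ry":0,"rz":0},{"tx":0,"ty":0,"tz":0,"rx":0,"ry":0,"rz":0},{"tx":0,"ty":0,"tz":0,"rx":0,"ry":0,"rz":0}]' 5 40; python3 go.py .519 .215 .034 -104.5
```

```text
time_s: 8.8
tcp_pos: [0.5195, 0.2152, 0.0374]
eef_rot: [0.992, -0.124, 0.002, 0.001]
force: [-1.2, 1.1, -2.2]
grip_width: 0.0593
t 8.8 tcp [0.5195 0.2152 0.0374] yawY -104.2 zax [ 0.004 -0.002 -1.   ] w 0.0593 F [-1.2  1.1 -2.2] j [-0.29  0.51 -0.28  1.99  0.22  0.67 -2.53]
shift cm [-0.05 -0.02 -0.34] turn [ 0.002  0.004 -0.005]
```

```bash
python3 -m handwheel '[{"tx":0,"ty":0,"tz":1.5,"rx":0,"ry":0,"rz":0},{"tx":0,"ty":0,"tz":2,"rx":0,"ry":0,"rz":0},{"tx":0,"ty":0,"tz":3,"rx":0,"ry":0,"rz":0},{"tx":0,"ty":0,"tz":4,"rx":0,"ry":0,"rz":0},{"tx":0,"ty":0,"tz":4,"rx":0,"ry":0,"rz":0},{"tx":0,"ty":0,"tz":0,"rx":0,"ry":0,"rz":0}]'; python3 go.py .578 -.083 .17 -51.5;python3 - <<'E'
from h import *
w=grab('wrist','w4');t=grab('top','t4')
a=cv2.resize(w['img'],None,fx=.8,fy=.8);b=cv2.resize(t['img'][180:270,230:310],None,fx=3.55,fy=3.55)[:320]
cv2.imwrite('pics/7.png',np.clip(np.hstack([a,b]).astype(float)*1.3,0,255).astype(np.uint8))
E
```

```text
time_s: 9.55
tcp_pos: [0.5196, 0.2155, 0.1922]
eef_rot: [0.992, -0.124, 0.003, 0.0]
force: [0.1, -0.4, -1.0]
grip_width: 0.0594
t 9.55 tcp [0.5196 0.2155 0.1922] yawY -104.2 zax [ 0.007 -0.001 -1.   ] w 0.0594 F [ 0.1 -0.4 -1. ] j [-0.24  0.3  -0.33  1.89  0.12  0.97 -2.44]
shift cm [  5.84 -29.85  -2.22] turn [-0.002  0.007  0.92 ]
```

View pics/7.png

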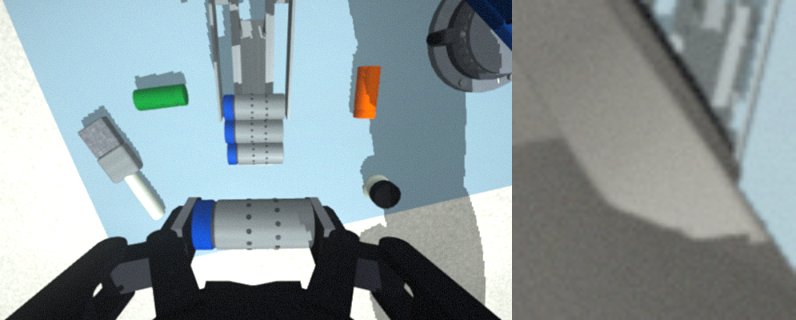

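```bash
python3 -m handwheel '[{"tx":0.7,"ty":-2.5,"tz":0,"rx":0,"ry":0,"rz":0.1},{"tx":0.7,"ty":-3.6,"tz":0,"rx":0,"ry":0,"rz":0.115},{"tx":0.7,"ty":-3.7,"tz":0,"rx":0,"ry":0,"rz":0.115},{"tx":0.7,"ty":-3.7,"tz":0,"rx":0,"ry":0,"rz":0.115},{"tx":0.7,"ty":-3.7,"tz":0,"rx":0,"ry":0,"rz":0.115},{"tx":0.7,"ty":-3.7,"tz":0,"rx":0,"ry":0,"rz":0.115},{"tx":0.7,"ty":-3.7,"tz":0,"rx":0,"ry":0,"rz":0.115},{"tx":0.5,"ty":-2.5,"tz":0,"rx":0,"ry":0,"rz":0.1},{"tx":0,"ty":0,"tz":0,"rx":0,"ry":0,"rz":0}]'; python3 go.py .5766 -.0832 .13 -51.5
```

```text
time_s: 10.78
tcp_pos: [0.5665, -0.0655, 0.1791]
eef_rot: [0.944, 0.331, -0.006, 0.001]
force: [-0.1, 0.2, -1.4]
grip_width: 0.0595
t 10.78 tcp [ 0.5665 -0.0655  0.1791] yawY -51.4 zax [-0.011 -0.005 -1.   ] w 0.0595 F [-0.1  0.2 -1.4] j [ 0.29  0.34 -0.35  1.87  0.15  0.97 -1.03]
shift cm [ 1.01 -1.77 -4.91] turn [ 0.005 -0.011 -0.003]
```

```bash
python3 -m handwheel '[{"tx":1.0,"ty":-1.8,"tz":-1,"rx":0.005,"ry":-0.011,"rz":-0.003},{"tx":0.1,"ty":-0.1,"tz":-3,"rx":0,"ry":0,"rz":0},{"tx":0,"ty":0,"tz":0,"rx":0,"ry":0,"rz":0}]'; python3 go.py .5766 -.0832 .11 -51.5;python3 - <<'E'
from h import *
w=grab('wrist','w5')
cv2.imwrite('pics/8.png',np.clip(w['img'].astype(float)*1.4,0,255).astype(np.uint8))
E
```

```text
time_s: 11.15
tcp_pos: [0.577, -0.0846, 0.1359]
eef_rot: [0.944, 0.329, -0.001, -0.001]
force: [-0.4, 0.4, -0.9]
grip_width: 0.0593
t 11.15 tcp [ 0.577  -0.0846  0.1359] yawY -51.6 zax [-0.002  0.001 -1.   ] w 0.0593 F [-0.4  0.4 -0.9] j [ 0.3   0.4  -0.34  1.88  0.17  0.88 -1.01]
shift cm [-0.04  0.14 -2.59] turn [-0.001 -0.002  0.002]
```

View pics/8.png

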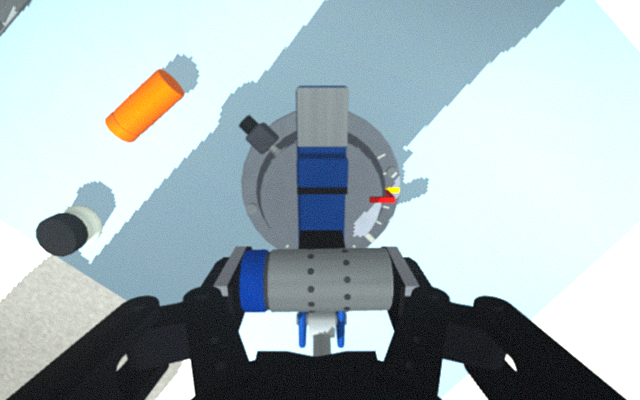

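```bash
python3 - <<'E'
from h import *
c=load('w5')
a=np.radians(38.5);vx=np.array([np.cos(a),np.sin(a)]);vy=np.array([-vx[1],vx[0]])
o=np.array([.5785,-.0855])
def s(n,u,v,h=None):
  X=P(c,u,v) if h is None else Pz(c,u,v,h);d=X[:2]-o;print(n,'vise x %.1f y %.1f z %.1f'%(1e3*d@vx,1e3*d@vy,1e3*X[2]))
for v in(184,186,188,190,192,194,196,228,231,234):s('v%d'%v,322,v)
for u in(295,297,299,345,347,349):s('u%d'%u,u,120)
for u in(297,299,345,347):s('bed u%d'%u,u,212)
s('cap lid end',240,275,.158);s('cap other',397,275,.158)
s('cap',318,280)
v,u=np.mgrid[250:310,275:388];X=np.array([P(c,p,q) for p,q in zip(u.ravel(),v.ravel())]);x=(X[:,:2]-o)@vx;z=X[:,2];m=z>.12
from scipy.optimize import least_squares
print(least_squares(lambda p:np.hypot(x[m]-p[0],z[m]-p[1])-.013,[0,.156],loss='soft_l1',f_scale=.001).x)
E
python3 go.py
```

```text
v184 vise x 27.0 y -2.0 z 94.9
v186 vise x 25.8 y -2.0 z 94.6
v188 vise x 23.8 y -2.1 z 91.8
v190 vise x 23.1 y -2.1 z 93.9
v192 vise x 21.6 y -2.1 z 92.9
v194 vise x 11.2 y -2.7 z 59.1
v196 vise x 9.9 y -2.6 z 59.9
v228 vise x -14.7 y -2.7 z 58.5
v231 vise x -15.5 y -2.7 z 62.3
v234 vise x -15.4 y -2.6 z 68.2
u295 vise x 60.0 y 18.4 z 12.1
u297 vise x 63.0 y 12.6 z 83.1
u299 vise x 63.0 y 11.4 z 83.0
u345 vise x 63.0 y -15.5 z 85.4
u347 vise x 59.9 y -23.3 z 12.3
u349 vise x 59.9 y -24.9 z 13.0
bed u297 vise x -3.5 y 15.5 z 55.0
bed u299 vise x -2.3 y 13.8 z 58.8
bed u345 vise x -8.5 y -20.9 z 40.1
bed u347 vise x -8.7 y -22.5 z 39.8
cap lid end vise x 3.0 y 33.4 z 158.0
cap other vise x 2.9 y -32.6 z 158.0
cap vise x 6.7 y 0.6 z 168.5
[0.00052108 0.15700296]
t 11.2 tcp [ 0.578  -0.0847  0.1374] yawY -51.6 zax [-0.  0. -1.] w 0.0594 F [-0.3 -0.2 -1.1] j [ 0.3   0.4  -0.34  1.88  0.17  0.88 -1.01]
```

```bash
python3 -m handwheel '[{"tx":0.1,"ty":0.2,"tz":-1,"rx":0,"ry":0,"rz":0},{"tx":0,"ty":0,"tz":-1,"rx":0,"ry":0,"rz":0},{"tx":0,"ty":0,"tz":0,"rx":0,"ry":0,"rz":0}]'; python3 go.py .5787 -.0827 .052 -51.5
```

```text
time_s: 11.58
tcp_pos: [0.58, -0.0819, 0.1178]
eef_rot: [0.944, 0.329, 0.001, 0.0]
force: [-0.2, 0.4, -0.5]
grip_width: 0.0595
t 11.57 tcp [ 0.58   -0.0819  0.1178] yawY -51.6 zax [ 0.002  0.    -1.   ] w 0.0595 F [-0.2  0.4 -0.5] j [ 0.29  0.43 -0.33  1.89  0.18  0.85 -1.03]
shift cm [-0.13 -0.08 -6.58] turn [-0.     0.002  0.002]
```

```bash
python3 -m handwheel '[{"tx":-0.1,"ty":-0.1,"tz":-1.3,"rx":0,"ry":0,"rz":0},{"tx":0,"ty":0,"tz":-1.3,"rx":0,"ry":0,"rz":0},{"tx":0,"ty":0,"tz":-1.3,"rx":0,"ry":0,"rz":0},{"tx":0,"ty":0,"tz":0,"rx":0,"ry":0,"rz":0}]'; python3 go.py .5787 -.0827 .052 -51.5
```

```text
time_s: 12.08
tcp_pos: [0.5787, -0.083, 0.076]
eef_rot: [0.944, 0.329, 0.001, 0.0]
force: [0.4, -0.5, -0.6]
grip_width: 0.0589
t 12.07 tcp [ 0.5787 -0.083   0.076 ] yawY -51.6 zax [ 0.002  0.    -1.   ] w 0.0589 F [ 0.4 -0.5 -0.6] j [ 0.28  0.48 -0.32  1.92  0.21  0.77 -1.05]
shift cm [ 0.    0.03 -2.4 ] turn [-0.     0.002  0.002]
```

```bash
python3 -m handwheel '[{"tx":0,"ty":0,"tz":-1,"rx":0,"ry":0,"rz":0},{"tx":0,"ty":0,"tz":-0.8,"rx":0,"ry":0,"rz":0},{"tx":0,"ty":0,"tz":-0.3,"rx":0,"ry":0,"rz":0},{"tx":0,"ty":0,"tz":0,"rx":0,"ry":0,"rz":0}]'; python3 go.py .5787 -.0827 .051 -51.5
```

```text
time_s: 12.58
tcp_pos: [0.579, -0.083, 0.0537]
eef_rot: [0.944, 0.329, 0.001, 0.0]
force: [0.2, 0.7, -2.2]
grip_width: 0.0596
t 12.57 tcp [ 0.579  -0.083   0.0537] yawY -51.6 zax [ 0.002  0.    -1.   ] w 0.0596 F [ 0.2  0.7 -2.2] j [ 0.27  0.51 -0.31  1.93  0.23  0.73 -1.06]
shift cm [-0.03  0.03 -0.27] turn [-0.     0.002  0.002]
```

```bash
python3 -m handwheel '[{"tx":0,"ty":0,"tz":-0.2,"rx":0,"ry":0,"rz":0},{"tx":0,"ty":0,"tz":-0.1,"rx":0,"ry":0,"rz":0},{"tx":0,"ty":0,"tz":0,"rx":0,"ry":0,"rz":0}]'; python3 go.py .5787 -.0827 .051 -51.5
```

```text
time_s: 12.95
tcp_pos: [0.5794, -0.083, 0.0511]
eef_rot: [0.944, 0.329, 0.001, 0.0]
force: [-0.7, -0.3, -1.5]
grip_width: 0.0598
t 12.95 tcp [ 0.5794 -0.083   0.0511] yawY -51.6 zax [ 0.003  0.    -1.   ] w 0.0598 F [-0.7 -0.3 -1.5] j [ 0.27  0.52 -0.31  1.93  0.23  0.72 -1.07]
shift cm [-0.07  0.03 -0.01] turn [-0.     0.003  0.002]
```

```bash
python3 -m handwheel '[{"tx":0,"ty":0,"tz":-0.1,"rx":0,"ry":0,"rz":0},{"tx":0,"ty":0,"tz":-0.1,"rx":0,"ry":0,"rz":0}]'; python3 go.py .5787 -.0827 .051 -51.5
```

```text
time_s: 13.2
tcp_pos: [0.5796, -0.083, 0.0502]
eef_rot: [0.944, 0.329, 0.002, 0.001]
force: [-10.6, 1.1, 26.3]
grip_width: 0.0593
t 13.2 tcp [ 0.5796 -0.083   0.0502] yawY -51.6 zax [ 0.004 -0.    -1.   ] w 0.0593 F [-10.6   1.1  26.3] j [ 0.27  0.52 -0.31  1.93  0.23  0.72 -1.07]
shift cm [-0.09  0.03  0.08] turn [0.    0.004 0.002]
```

```bash
python3 -m handwheel '[{"tx":0,"ty":0,"tz":0.1,"rx":0,"ry":0,"rz":0}]';python3 -m handwheel '[{"tx":0,"ty":0,"tz":0,"rx":0,"ry":0,"rz":0},{"tx":0,"ty":0,"tz":0,"rx":0,"ry":0,"rz":0},{"tx":0,"ty":0,"tz":0,"rx":0,"ry":0,"rz":0},{"tx":0,"ty":0,"tz":0,"rx":0,"ry":0,"rz":0}]' 8.5; python3 go.py .5787 -.0827 .15 -51.5
```

```text
time_s: 13.32
tcp_pos: [0.5797, -0.083, 0.0514]
eef_rot: [0.944, 0.329, 0.002, 0.001]
force: [0.1, 1.1, -1.3]
grip_width: 0.0596
time_s: 13.82
tcp_pos: [0.5799, -0.0831, 0.0515]
eef_rot: [0.944, 0.329, 0.002, 0.001]
force: [0.4, 0.4, -0.8]
grip_width: 0.085
t 13.82 tcp [ 0.5799 -0.0831  0.0515] yawY -51.6 zax [ 0.004 -0.    -1.   ] w 0.085 F [ 0.4  0.4 -0.8] j [ 0.27  0.52 -0.31  1.93  0.23  0.72 -1.07]
shift cm [-0.12  0.04  9.85] turn [0.    0.004 0.002]
```

```bash
python3 -m handwheel '[{"tx":0,"ty":0,"tz":3,"rx":0,"ry":0,"rz":0},{"tx":0,"ty":0,"tz":5,"rx":0,"ry":0,"rz":0},{"tx":0,"ty":0,"tz":6,"rx":0,"ry":0,"rz":0},{"tx":-0.5,"ty":-0.5,"tz":1.5,"rx":0,"ry":0,"rz":0},{"tx":0,"ty":0,"tz":0,"rx":0,"ry":0,"rz":0}]'; python3 go.py;python3 - <<'E'
from h import *
w=grab('wrist','w6')
cv2.imwrite('pics/9.png',np.clip(w['img'].astype(float)*1.4,0,255).astype(np.uint8))
E
```

```text
time_s: 14.45
tcp_pos: [0.5733, -0.088, 0.2096]
eef_rot: [0.944, 0.329, 0.001, 0.0]
force: [0.4, 0.0, -0.9]
grip_width: 0.0848
t 14.45 tcp [ 0.5733 -0.088   0.2096] yawY -51.6 zax [ 0.002  0.    -1.   ] w 0.0848 F [ 0.4  0.  -0.9] j [ 0.33  0.31 -0.35  1.83  0.13  1.02 -0.97]
```

View pics/9.png

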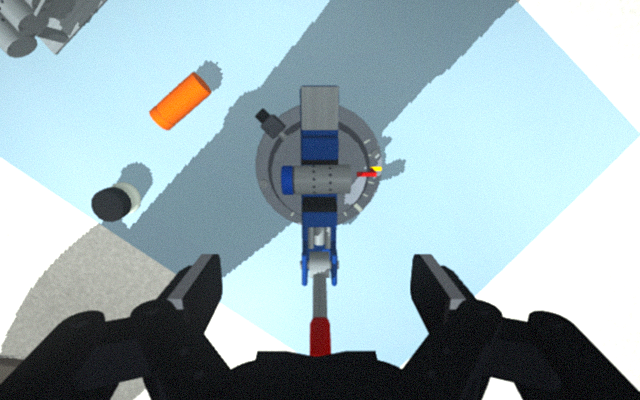

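```bash
python3 - <<'E'
from h import *
c=load('w6')
a=np.radians(38.5);vx=np.array([np.cos(a),np.sin(a)]);vy=np.array([-vx[1],vx[0]]);o=np.array([.5817,-.0855])
im=c['img'].astype(int);m=(im[:,:,2]>90)&(im[:,:,1]<70)&(im[:,:,0]<70);m[:300]=0
v,u=np.nonzero(m);X=np.array([P(c,p,q) for p,q in zip(u,v)]);d=X[:,:2]-o
print(u.min(),u.max(),v.min(),v.max());x,y=d@vx*1e3,d@vy*1e3
for k in(305,320,335,350):
  s=v==k;print(k,x[s].mean().round(1),np.percentile(y[s],[5,50,95]).round(1),np.median(X[s,2]).round(4))
for r,ang in[(54,0),(70,0),(90,0)]:
  A=.436;w=o-(0.078+r*1e-3*np.sin(A))*vx;print(r,w.round(4),.08+r*1e-3*np.cos(A))
for th in np.arange(0,1.15,.1):
  A=.436+th;w=o-(0.078+.07*np.sin(A))*vx;print(round(th,2),w.round(4),round(.08+.07*np.cos(A),4))
E
```

```text
310 330 320 355<stdin>:8: RuntimeWarning: Mean of empty slice.
  ret = ret.dtype.type(ret / rcount)
Traceback (most recent call last):
IndexError: index -1 is out of bounds for axis 0 with size 0
```

```bash
cat > lev.py <<'E'
from h import *
import sys
c=load(sys.argv[1])
a=np.radians(38.5);vx=np.array([np.cos(a),np.sin(a)]);vy=np.array([-vx[1],vx[0]]);o=np.array([.5817,-.0855])
im=c['img'].astype(int);m=(im[:,:,2]>90)&(im[:,:,1]<70)&(im[:,:,0]<70);m[:int(sys.argv[2])]=0
v,u=np.nonzero(m);X=np.array([P(c,p,q) for p,q in zip(u,v)]);d=X[:,:2]-o
x,y=d@vx*1e3,d@vy*1e3
for k in range(v.min()+3,v.max(),8):
  s=v==k;print(k,x[s].mean().round(1),np.percentile(y[s],[5,50,95]).round(1),np.median(X[s,2]).round(4))
E
python3 lev.py w6 300; python3 - <<'E'
from h import *
a=np.radians(38.5);vx=np.array([np.cos(a),np.sin(a)]);o=np.array([.5817,-.0855])
for th in np.arange(0,1.15,.1):
  A=.436+th;w=o-(0.078+.07*np.sin(A))*vx;print(round(th,2),w.round(4),round(.08+.07*np.cos(A),4))
E
```

```text
323 -98.9 [7.1 7.1 7.1] 0.1382
331 -103.5 [-6.9 -6.9 -6.9] 0.1418
339 -105.2 [7.7 7.7 7.7] 0.1487
347 -107.4 [7.7 7.7 7.7] 0.1548
0.0 [ 0.4975 -0.1525] 0.1435
0.1 [ 0.4927 -0.1563] 0.1402
0.2 [ 0.4881 -0.1599] 0.1363
0.3 [ 0.4839 -0.1633] 0.1319
0.4 [ 0.48   -0.1664] 0.1269
0.5 [ 0.4765 -0.1691] 0.1215
0.6 [ 0.4735 -0.1715] 0.1157
0.7 [ 0.471  -0.1736] 0.1095
0.8 [ 0.4689 -0.1752] 0.103
0.9 [ 0.4674 -0.1764] 0.0963
1.0 [ 0.4664 -0.1772] 0.0894
1.1 [ 0.4659 -0.1776] 0.0824
```

```bash
python3 -m handwheel '[{"tx":-3.8,"ty":-3.2,"tz":0,"rx":0,"ry":0,"rz":0},{"tx":-3.8,"ty":-3.2,"tz":0,"rx":0,"ry":0,"rz":0},{"tx":0,"ty":0,"tz":-3,"rx":0,"ry":0,"rz":0},{"tx":0,"ty":0,"tz":-3,"rx":0,"ry":0,"rz":0},{"tx":0,"ty":0,"tz":0,"rx":0,"ry":0,"rz":0}]'; python3 go.py .4965 -.1533 .122 -51.5
```

```text
time_s: 15.12
tcp_pos: [0.4915, -0.152, 0.1395]
eef_rot: [0.944, 0.329, -0.004, -0.003]
force: [0.8, -0.8, 0.5]
grip_width: 0.0853
t 15.12 tcp [ 0.4915 -0.152   0.1395] yawY -51.5 zax [-0.009  0.004 -1.   ] w 0.0853 F [ 0.8 -0.8  0.5] j [ 0.45  0.3  -0.32  2.03  0.12  0.84 -0.84]
shift cm [ 0.5  -0.13 -1.75] turn [-0.004 -0.009  0.001]
```

```bash
python3 -m handwheel '[{"tx":0.5,"ty":-0.1,"tz":-1.7,"rx":-0.004,"ry":-0.009,"rz":0},{"tx":0,"ty":0,"tz":0,"rx":0,"ry":0,"rz":0}]'; python3 go.py .4965 -.1533 .122 -51.5; python3 - <<'E'
from h import *
w=grab('wrist','w7')
cv2.imwrite('pics/10.png',np.clip(w['img'].astype(float)*1.4,0,255).astype(np.uint8))
E
```

```text
time_s: 15.38
tcp_pos: [0.4967, -0.1525, 0.1222]
eef_rot: [0.944, 0.33, -0.0, -0.001]
force: [-0.5, 0.6, 0.3]
grip_width: 0.085
t 15.38 tcp [ 0.4967 -0.1525  0.1222] yawY -51.5 zax [-0.001  0.001 -1.   ] w 0.085 F [-0.5  0.6  0.3] j [ 0.44  0.33 -0.32  2.04  0.14  0.8  -0.85]
shift cm [-0.02 -0.08 -0.02] turn [-0.001 -0.001 -0.   ]
```

View pics/10.png

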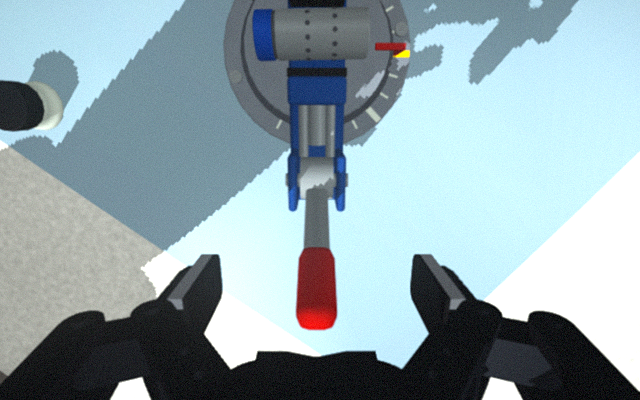

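```bash
python3 -m handwheel '[{"tx":0,"ty":-0.1,"tz":0,"rx":0,"ry":0,"rz":0},{"tx":0,"ty":0,"tz":0,"rx":0,"ry":0,"rz":0},{"tx":0,"ty":0,"tz":0,"rx":0,"ry":0,"rz":0},{"tx":0,"ty":0,"tz":0,"rx":0,"ry":0,"rz":0},{"tx":0,"ty":0,"tz":0,"rx":0,"ry":0,"rz":0},{"tx":0,"ty":0,"tz":0,"rx":0,"ry":0,"rz":0}]' 0.5 40; python3 go.py
```

```text
time_s: 16.18
tcp_pos: [0.4975, -0.1529, 0.1254]
eef_rot: [0.944, 0.33, 0.001, -0.0]
force: [-1.6, 1.7, -0.5]
grip_width: 0.0153
t 16.18 tcp [ 0.4975 -0.1529  0.1254] yawY -51.4 zax [ 0.001  0.    -1.   ] w 0.0153 F [-1.6  1.7 -0.5] j [ 0.44  0.32 -0.32  2.03  0.14  0.81 -0.85]
```

```bash
python3 -m handwheel '[{"tx":-0.48,"ty":-0.38,"tz":-0.33,"rx":0,"ry":0,"rz":0},{"tx":-0.46,"ty":-0.36,"tz":-0.39,"rx":0,"ry":0,"rz":0},{"tx":-0.42,"ty":-0.34,"tz":-0.44,"rx":0,"ry":0,"rz":0},{"tx":-0.39,"ty":-0.31,"tz":-0.5,"rx":0,"ry":0,"rz":0},{"tx":-0.35,"ty":-0.27,"tz":-0.54,"rx":0,"ry":0,"rz":0},{"tx":0,"ty":0,"tz":0,"rx":0,"ry":0,"rz":0}]'; python3 go.py .4765 -.1691 .1035 -51.5
```

```text
time_s: 16.92
tcp_pos: [0.4812, -0.1674, 0.1078]
eef_rot: [0.943, 0.332, 0.006, 0.001]
force: [-2.9, 4.7, -0.8]
grip_width: 0.0152
t 16.93 tcp [ 0.4812 -0.1674  0.1078] yawY -51.2 zax [ 0.012  0.001 -1.   ] w 0.0152 F [-2.9  4.7 -0.8] j [ 0.48  0.33 -0.31  2.08  0.14  0.75 -0.82]
shift cm [-0.47 -0.17 -0.43] turn [-0.001  0.012 -0.005]
```

```bash
python3 -m handwheel '[{"tx":-0.45,"ty":-0.15,"tz":-0.5,"rx":0,"ry":0.01,"rz":0},{"tx":-0.32,"ty":-0.23,"tz":-0.6,"rx":0,"ry":0,"rz":0},{"tx":-0.28,"ty":-0.21,"tz":-0.64,"rx":0,"ry":0,"rz":0},{"tx":0,"ty":0,"tz":0,"rx":0,"ry":0,"rz":0}]'; python3 go.py .469 -.1752 .085 -51.5
```

```text
time_s: 17.42
tcp_pos: [0.473, -0.1735, 0.0924]
eef_rot: [0.943, 0.332, 0.004, 0.001]
force: [-1.7, 2.7, -2.5]
grip_width: 0.0153
t 17.43 tcp [ 0.473  -0.1735  0.0924] yawY -51.2 zax [ 0.008 -0.    -1.   ] w 0.0153 F [-1.7  2.7 -2.5] j [ 0.48  0.34 -0.3   2.1   0.15  0.71 -0.81]
shift cm [-0.4  -0.17 -0.74] turn [ 0.     0.008 -0.006]
```

```bash
python3 -m handwheel '[{"tx":-0.3,"ty":-0.12,"tz":-0.65,"rx":0,"ry":0.008,"rz":0},{"tx":-0.2,"ty":-0.1,"tz":-0.67,"rx":0,"ry":0,"rz":0},{"tx":-0.15,"ty":-0.08,"tz":-0.7,"rx":0,"ry":0,"rz":0},{"tx":-0.1,"ty":-0.08,"tz":-0.7,"rx":0,"ry":0,"rz":0}]'; python3 go.py .466 -.1774 .068 -51.5
```

```text
time_s: 17.92
tcp_pos: [0.4675, -0.1787, 0.0671]
eef_rot: [0.943, 0.332, 0.002, 0.002]
force: [-3.6, 4.0, 16.1]
grip_width: 0.015
t 17.93 tcp [ 0.4675 -0.1787  0.0671] yawY -51.2 zax [ 0.004 -0.003 -1.   ] w 0.015 F [-3.6  4.  16.1] j [ 0.48  0.38 -0.29  2.12  0.18  0.66 -0.82]
shift cm [-0.15  0.13  0.09] turn [ 0.003  0.004 -0.006]
```

```bash
python3 -m handwheel '[{"tx":-0.1,"ty":0.1,"tz":-0.1,"rx":0,"ry":0,"rz":0},{"tx":0,"ty":0,"tz":0,"rx":0,"ry":0,"rz":0}]';python3 go.py; python3 -m handwheel '[{"tx":0,"ty":0,"tz":0,"rx":0,"ry":0,"rz":0},{"tx":0,"ty":0,"tz":0,"rx":0,"ry":0,"rz":0},{"tx":0,"ty":0,"tz":0,"rx":0,"ry":0,"rz":0},{"tx":0,"ty":0,"tz":0,"rx":0,"ry":0,"rz":0},{"tx":0,"ty":0,"tz":4,"rx":0,"ry":0,"rz":0},{"tx":0,"ty":0,"tz":5,"rx":0,"ry":0,"rz":0},{"tx":0,"ty":0,"tz":4,"rx":0,"ry":0,"rz":0},{"tx":0,"ty":0,"tz":0,"rx":0,"ry":0,"rz":0}]' 8.5; python3 go.py; python3 - <<'E'
from h import *
w=grab('wrist','w8');t=grab('top','t8')
cv2.imwrite('pics/11.png',np.clip(w['img'].astype(float)*1.4,0,255).astype(np.uint8))
E
python3 lev.py w8 150
```

```text
time_s: 18.18
tcp_pos: [0.4671, -0.1782, 0.0666]
eef_rot: [0.943, 0.332, 0.002, 0.002]
force: [-2.6, 1.8, 5.9]
grip_width: 0.0158
t 18.18 tcp [ 0.4671 -0.1782  0.0666] yawY -51.2 zax [ 0.006 -0.003 -1.   ] w 0.0158 F [-2.6  1.8  5.9] j [ 0.48  0.38 -0.29  2.12  0.18  0.66 -0.82]
time_s: 19.18
tcp_pos: [0.4666, -0.1785, 0.1998]
eef_rot: [0.943, 0.332, 0.002, 0.002]
force: [-0.8, 0.3, 0.2]
grip_width: 0.0851
t 19.18 tcp [ 0.4666 -0.1785  0.1998] yawY -51.2 zax [ 0.005 -0.003 -1.   ] w 0.0851 F [-0.8  0.3  0.2] j [ 0.53  0.19 -0.33  2.01  0.08  0.94 -0.73]
183 -130.8 [-5.8  0.5  6.8] 0.0981
191 -139.9 [-5.9  0.5  6.8] 0.0997
199 -145.9 [-5.8  0.5  6.8] 0.1011
207 -152.0 [-5.9  0.4  6.8] 0.1026
215 -158.2 [-6.   0.4  6.8] 0.1037
```

View pics/11.png

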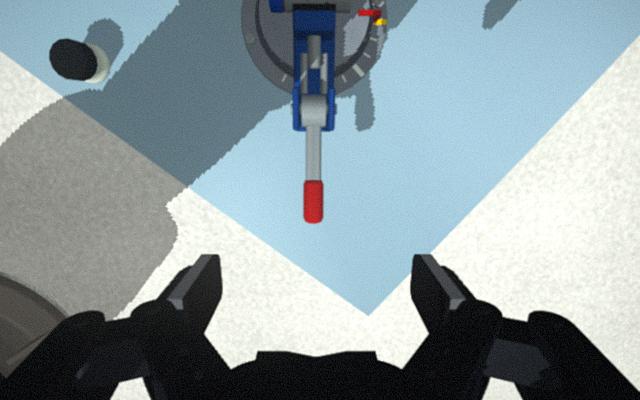

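```bash
python3 -m handwheel '[{"tx":3.5,"ty":2.8,"tz":0.5,"rx":0,"ry":0,"rz":0},{"tx":3.5,"ty":2.8,"tz":0.5,"rx":0,"ry":0,"rz":0},{"tx":1,"ty":0.7,"tz":0,"rx":0,"ry":0,"rz":0},{"tx":0,"ty":0,"tz":0,"rx":0,"ry":0,"rz":0}]' ; python3 go.py; python3 - <<'E'
from h import *
from scipy.optimize import least_squares
c=grab('wrist','w9')
cv2.imwrite('pics/12.png',np.clip(c['img'].astype(float)*1.4,0,255).astype(np.uint8))
a=np.radians(38.5);vx=np.array([np.cos(a),np.sin(a)]);vy=np.array([-vx[1],vx[0]]);o=np.array([.5817,-.0855])
v,u=np.mgrid[60:300,220:430];X=np.array([P(c,p,q) for p,q in zip(u.ravel(),v.ravel())]);im=c['img'][60:300,220:430].reshape(-1,3).astype(int)
d=X[:,:2]-o;x,y,z=d@vx,d@vy,X[:,2]
m=(abs(z-.084)<.003)&(x>.035)&(x<.1)&(abs(y)<.03);print('anvil',cv2.minAreaRect(X[m][:,:2].astype(np.float32)*1000),m.sum())
m=(abs(y)<.03)&(z>.073)&(z<.088)&(x>-.02)&(x<.025)&(im[:,0]-im[:,2]<40)
print('cyl x,z (seat frame mm)',least_squares(lambda p:np.hypot(x[m]-p[0],z[m]-p[1])-.013,[.005,.071],loss='soft_l1',f_scale=.001).x*1e3-[5,71],m.sum())
q=(z>.07)&(z<.088)&(abs(x-.005)<.012)&(abs(y)<.045);print('cap y ext',np.percentile(y[q],[1,99])*1e3,cv2.minAreaRect(X[q][:,:2].astype(np.float32)*1000))
E
```

```text
time_s: 19.77
tcp_pos: [0.544, -0.1139, 0.2016]
eef_rot: [0.943, 0.331, -0.004, -0.001]
force: [-0.2, -0.6, -0.2]
grip_width: 0.0853
t 19.77 tcp [ 0.544  -0.1139  0.2016] yawY -51.3 zax [-0.007 -0.    -1.   ] w 0.0853 F [-0.2 -0.6 -0.2] j [ 0.39  0.29 -0.36  1.88  0.12  1.   -0.92]
anvil ((619.8311767578125, -54.60471725463867), (15.516605377197266, 30.215961456298828), 38.83719253540039) 775
cyl x,z (seat frame mm) [0.14410747 0.39498982] 2020
cap y ext [-25.8253243   32.57119178] ((583.5110473632812, -79.74473571777344), (23.44210433959961, 60.271156311035156), 38.806697845458984)
```

View pics/12.png

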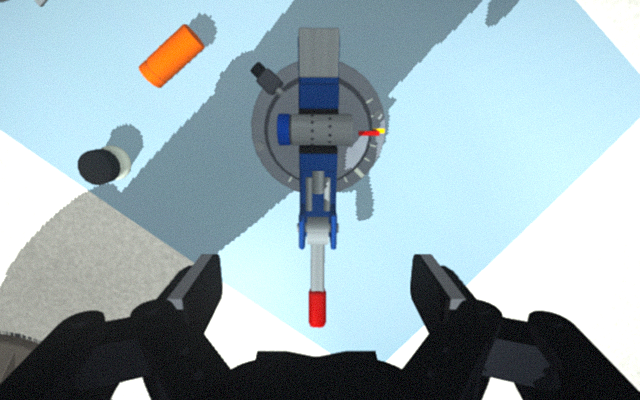

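```bash
python3 - <<'E'
from h import *
from scipy.optimize import least_squares
t0=load('top');t=grab('top','t9')
for n,(u,v) in dict(dropper=(362,132),jar=(344,298),brush=(190,240),brush2=(196,262)).items():print(n,P(t0,u,v).round(3),P(t,u,v).round(3))
a=np.radians(-14.5)
def rows(c):
  v,u=np.mgrid[185:262,250:305];X=np.array([P(c,p,q) for p,q in zip(u.ravel(),v.ravel())])
  x=X[:,:2]@[np.cos(a),np.sin(a)];y=X[:,:2]@[-np.sin(a),np.cos(a)];z=X[:,2];m=(z>.055)&(abs(y-.338)<.025);return x[m],z[m]
for n,c in(('before',t0),('now',t)):
  x,z=rows(c);s=[]
  for i in range(4):
    g=np.array([.4485+.0253*i,.0585+.0063*i])
    for _ in range(4):
      k=(abs(x-g[0])<.009)&(z>g[1]);
      if k.sum()<30:g=None;break
      g=least_squares(lambda p:np.hypot(x[k]-p[0],z[k]-p[1])-.013,g,loss='soft_l1',f_scale=.001).x
    s.append(None if g is None else g.round(4))
  print(n,s)
E
```

```text
dropper [0.748 0.038 0.073] [0.748 0.038 0.074]
jar [0.415 0.067 0.035] [0.415 0.067 0.034]
brush [0.525 0.387 0.022] [0.525 0.386 0.024]
brush2 [0.48  0.372 0.02 ] [0.48  0.371 0.023]
before [array([0.4483, 0.0591]), array([0.4732, 0.0653]), array([0.4986, 0.0715]), array([0.5237, 0.0777])]
now [array([0.4481, 0.0591]), array([0.4731, 0.0653]), array([0.4985, 0.0715]), None]
```

```bash
python3 -c "
from bench import sign_off
print(sign_off())"
```

```text
the job is handed in; nothing more can be done
None
```

I swivelled the vise four clicks to the yellow 45° mark and took the end capsule from the rack stop. I laid it across the vise bed with the blue lid on the robot's side, then swung the lever down until the jaws held it. The job was handed in at about 20 s of the 72 s allowed; `sign_off` gives no verdict.

Last checks by camera, before handing in:

| Item | Last reading |
|---|---|
| Vise | Turned about 60° to a yaw of 38.5–38.8°; pointer on the yellow tick |
| Capsule on the bed | About 0.1 mm (across the jaws), +3.4 mm (along them, towards the lid) and +0.4 mm (height) from the seat; square to within about 1° |
| Lever | Pushed to about 1.05 rad (16 N on the tool), now resting at about 0.93 rad |
| Rack | The other three capsules stand where the first three stood before; the next one is at the stop within 1 mm |
| Dropper, jar, brush | Not moved |
| Gripper | Open and clear of everything, tool force about 0 N |

- **Not checked:** I could not measure the clamping force directly. I inferred it from the lever resting inside the stated 0.9–1.0 range.
- **Disagreement:** my estimates of the swivel axis differed by 3–4 mm. I settled it from the jaw faces seen close up, so the capsule's position across the jaws is measured against those faces.
- **Refused call:** the first move was refused as invalid input, and nothing moved. I gave all six numbers in every row after that.

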